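# Check the slide lock of a bench instrument

### The arm

A 7-joint arm with a two-finger parallel gripper is mounted at the origin on a cart in front of the work surface, level with it; the furniture and walls round the work are solid. World frame = base frame: x ahead of the robot, y to its left, z up, the work surface at z = 0. Lengths are in m, angles in rad, forces in N, time in s.
With the tool pointing down it reaches from about 0.425 to 0.925 m from the base axis. Payload 6.8 kg.
Tool frame: the origin (TCP) lies on the centre line of the jaws, within the pads' length; the fingertips stand 25 mm ahead of it and the grasp point (between the pads) lies 6 mm ahead of it; z points along the fingers, y is the line along which they close (so a half turn about z gives the same grasp; the last joint's range is limited). The gripper opens to 85 mm and grips with 20 to 120 N. Pads are 22 mm wide; open, the fingers measure 114 mm over their backs; the gripper's body (76 mm by 85 mm) begins 54 mm behind the grasp point. The pads swing forward as they close: fully open they stand 13 mm farther back than shut.
Start: joints at [1.104, 0.477, 0.022, 1.555, -0.011, 1.109, -0.083], TCP at [0.237, -0.632, 0.256] pointing down, gripper open.
Joint ranges: [-2.96, 2.96], [-0.34, 2.1], [-1.41, 1.46], [0.24, 2.44], [-1.37, 4.51], [0.17, 1.92], [-2.96, 2.96]. Speed limits (rad/s): [2.39, 2.39, 3.14, 3.14, 3.14, 3.14, 3.14].

### API

Orientations are given as a rotation vector (axis times angle).
In Python, from bench import status, imaging, workorder gives the robot as it stands.
- The arm moves only by the tool send_rows, never from a script. Its argument "steps" is a list of rows, each an object of numbers: "dx", "dy", "dz": the shift along the tool's x, y, z in cm; "yaw": the turn about the tool's z in degrees; "gripper": the opening, from 0 (shut) to 1 (fully open). A call has 1 to 5 rows; each row is the pose to reach, as a shift and turn from the pose commanded when the call began, along the tool's axes at that moment; what a row does not reach only later rows make up. A row lasts 1/8 s, in which the tool goes at most 62.5 mm and 10.7 degrees, less where a joint would pass 70% of its speed; a pose out of reach is approached as far as the arm can. A call with a gripper value outside its range is refused whole. The fingers move at their own pace and stop on an object; "force" is the grip in N (left out, the last holds). Time passes only in rows, so rows that repeat a pose let the fingers close. It gives the time, the measured TCP pose, the force, the opening and the grip force at its end, in the units of the state.
- status.get_obs(): the state, without advancing time (a new reading comes with each control period).
- imaging.grab_frame(name): name is "scene" or "top"; returns a dict with "color" (400x640x3 uint8, red, green, blue), "depth" (400x640 float32, m along the optical axis (not along the pixel's ray), 0 where there is no reading), "K" (3x3 intrinsics, pixels), "k1" (the pictures are not rectified: a ray, as slopes to the right and down, at radius r is drawn at 1 + k1 r^2 times it, then the intrinsics apply), "R" (3x3) and "t" (3): a world point X has camera coordinates R X + t. Camera axes: x right, y down, z forward; pixel columns grow to the right and rows downward; lengths in m; the calibration is good to about 2 mm. A picture is of the moment at which its call begins.
- workorder.hand_in(): hands the job in; it is judged then, once.
The state is a dict: "clock": time; "joints": joint angles; "qvel": joint speeds; "tau": joint torques, N m; "tcp_pos": TCP position; "orientation": TCP orientation; "contact_force": force on the tool from outside, world axes, zero at the start; "moment": the same for the moment, N m; "grip_width": finger opening in m; "gripper_force": force on a finger pad.
Only numpy, scipy, OpenCV 4.12 (cv2) and the standard library are available. Lean on these libraries where they do the work, as an engineer would, in place of code of your own. Each camera call takes 0.05 s, during which the arm holds its last target. There are 200 camera calls.

### The job

Check the slide lock of the blue-fronted instrument: pull its chassis out by the bar handle until it locks, then press the yellow release button on top of its case and slide the chassis back fully home. Leave the orange-fronted instrument as it is.

Things in the scene. Friction and masses are not known exactly. Their poses are not given: they have to be found in the camera images.
- blue_chassis (a joint): How far the blue-fronted chassis is out of its case, m: 0 home (panel against case), 0.110 locked, 0.114 end stop. Starts 0.010-0.035, stays where left (friction 1.3 N). From 0.085 a spring buffer and the catch resist; about 10 N takes it to the end stop, then it locks at 0.110. Pressing the release lets the buffer kick it about 25-30 mm back in, off the catch; then push it home.
- blue_handle (a point): Centre of the aluminium bar handle on the blue panel: 12 deep (x) x 104 wide (y) x 14 mm high, 74 mm above the bench, on two posts 44 mm either side; gap to the panel 40 mm. Axes: x straight into the instrument (draws out along -x), y left along the bar, z up. Panel 148 wide, top 92 mm above the bench. Bar centre is 52 mm in front of the case when home.
- blue_release (a point): Centre of the top of the yellow button (30 x 28 mm) on the blue-fronted instrument's fixed grey case (150 wide, 180 deep, 95 mm high): 106 mm above the bench, 32 mm behind the case's front edge, 50 mm right of its middle; axes as the handle. Goes down 10 mm (2 to 4.5 N), frees the catch by 9 mm down, springs up. Does not travel with the chassis; dips as the catch is passed.
- orange_handle (a point): Centre of the bar handle of the other instrument, the same but for its orange front panel; axes and sizes as for the blue one. It must not be moved. The two instruments stand side by side, about 0.4 m apart, either one on the left.

How it is judged:
By the outcome, as a careful person would: the job done as asked, in the order asked, and still so for the second after the job is handed in, with the robot touching nothing.
It also fails if it takes over 51 s, if anything falls off the work surface, if the arm or the gripper's body presses on something with over 40 N, if the wrist force passes 120 N, or if a joint passes its speed limit or range.

## Working session

There is one attempt and no reset: what is moved stays moved. The work goes in short steps, Python scripts to look and compute and a tool call to move; the robot and the scene stay as the last step left them, time stands still between calls to the robot, and variables do not carry over. Pictures are saved under pics/ and viewed, at most 10 in all, crops included, and the job is handed in when it is done.

Besides the shell and the picture viewer there is one more tool, called after ">>>" as name(argument=value, ...) on one line, values as JSON. send_rows: Moves the arm, as the interface text tells. Its arguments: {"type":"object","properties":{"steps":{"type":"array"},"force":{"type":"number"}},"required":["steps"]}

```bash
mkdir -p pics; ls; python3 - <<'E'
from bench import status, imaging
import cv2,numpy as np
o=status.get_obs()
for k in o: print(k,np.round(o[k],3))
for n in("scene","top"):
    f=imaging.grab_frame(n); cv2.imwrite(f"pics/{n}0.png",f["color"][:,:,::-1]); np.savez(f"{n}0.npz",**f)
    print(n,f["K"],f["k1"],f["R"],f["t"])
E
```

```text
pics
clock 0.0
joints [ 1.104  0.478  0.022  1.556 -0.012  1.109 -0.083]
qvel [ 0.     0.     0.001 -0.001  0.    -0.     0.001]
tau [-1.0000e-03 -5.9645e+01  1.6080e+00 -2.8119e+01  1.3000e-02  9.0000e-03
 -0.0000e+00]
tcp_pos [ 0.237 -0.631  0.255]
orientation [-3.089e+00 -5.600e-01  1.000e-03]
contact_force [ 0.546  0.359 -0.238]
moment [ 0.069 -0.001  0.027]
gripper_force 0.0
grip_width 0.086
scene [[366.64524209   0.         317.90249017]
 [  0.         366.64524209 200.51809358]
 [  0.           0.           1.        ]] -0.03934031789623273 [[ 0.52981154 -0.84800104 -0.01392717]
 [-0.61671672 -0.37393383 -0.6927005 ]
 [ 0.5822029   0.37558984 -0.72109088]] [-0.28193837  0.45998327  0.55228814]
top [[362.80780115   0.         315.85222884]
 [  0.         362.80780115 194.08748954]
 [  0.           0.           1.        ]] -0.056443997824220736 [[-1.81342640e-01 -9.83419973e-01 -6.21928766e-05]
 [-9.59073146e-01  1.76867069e-01 -2.21126072e-01]
 [ 2.17470796e-01 -4.00399381e-02 -9.75245229e-01]] [0.14630869 0.6148376  0.79218268]
```

View pics/scene0.png

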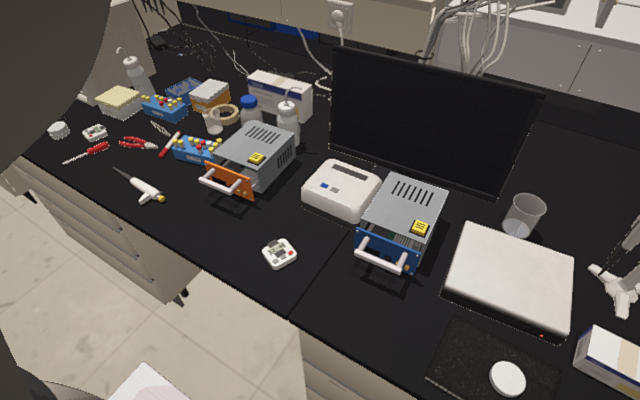

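View pics/top0.png

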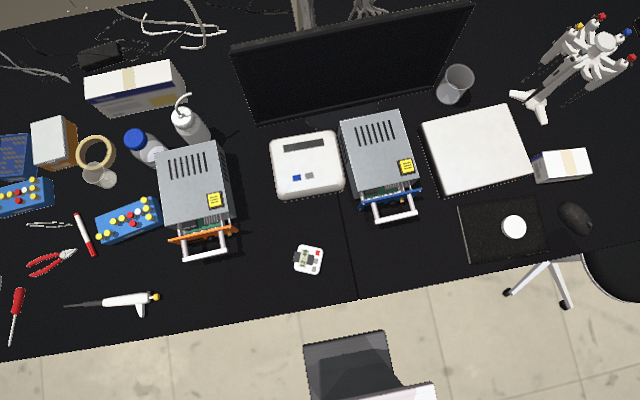

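The blue instrument is the right-hand one. In the top view its button is at about (407,167) and its bar at about (394,216). The orange one is on the left, with its bar at about (205,252). Next I'll measure in both views.

```bash
cat > h.py <<'E'
import numpy as np, cv2
def cast(f,uv,z):
    K,k1,R,t=f["K"],float(f["k1"]),f["R"],f["t"]
    p=cv2.undistortPoints(np.array(uv,float).reshape(-1,1,2),K,np.array([k1,0,0,0,0.])).reshape(-1,2)
    d=np.c_[p,np.ones(len(p))]@R; c=-R.T@t
    return c+d*((z-c[2])/d[:,2])[:,None]
def cloud(f):
    v,u=np.mgrid[0:400,0:640]; uv=np.c_[u.ravel(),v.ravel()].astype(float)
    p=cv2.undistortPoints(uv.reshape(-1,1,2),f["K"],np.array([float(f["k1"]),0,0,0,0.])).reshape(-1,2)
    P=(np.c_[p,np.ones(len(p))]*f["depth"].ravel()[:,None]-f["t"])@f["R"]
    return P.reshape(400,640,3)
def big(m):
    c,_=cv2.findContours(m.astype(np.uint8),cv2.RETR_EXTERNAL,cv2.CHAIN_APPROX_NONE)
    return max(c,key=cv2.contourArea).reshape(-1,2)
def yellow(f,roi):
    h=cv2.cvtColor(f["color"],cv2.COLOR_RGB2HSV); m=(h[...,0]>20)&(h[...,0]<35)&(h[...,1]>140)&(h[...,2]>120)
    k=np.zeros_like(m); k[roi]=1; return big(m&k)
ROI={"top":np.s_[95:235,330:435],"scene":np.s_[165:280,345:455]}
E
python3 - <<'E'
from h import *
for n in("top","scene"):
    f=dict(np.load(n+"0.npz")); roi=ROI[n]; k=np.zeros((400,640),bool);k[roi]=1
    W=cloud(f); ok=k&(f["depth"]>0)
    c=yellow(f,roi); r=cv2.minAreaRect(cast(f,c,0.106)[:,:2].astype(np.float32)); print(n,"yellow",r)
    h=cv2.cvtColor(f["color"],cv2.COLOR_RGB2HSV)
    m=ok&(abs(W[...,2]-.095)<.006)&(h[...,1]<60); m=cv2.morphologyEx(m.astype(np.uint8),cv2.MORPH_OPEN,np.ones((3,3)))
    c=big(m); r=cv2.minAreaRect(cast(f,c,0.095)[:,:2].astype(np.float32)); print("case",r, cv2.boxPoints(r).round(3).tolist())
    m=ok&(W[...,2]>.05)&(W[...,2]<.088)&(h[...,1]<50)&(h[...,2]>150)
    mm=m.copy(); 
    if n=="top": mm[:205]=0
    else: mm[:235]=0
    c=np.argwhere(mm)[:,::-1]; P=cast(f,c,0.081); print("bar px",len(c),c.min(0),c.max(0), W[mm][:,2].mean())
    r=cv2.minAreaRect(P[:,:2].astype(np.float32)); print("bar",r)
    im=f["color"][:,:,::-1].copy(); im[mm]=(0,0,255)
    y,x=roi; cv2.imwrite(f"pics/{n}c.png",cv2.resize(im[roi],None,fx=4,fy=4,interpolation=0))
E
```

```text
top yellow ((0.6518807411193848, -0.1841992884874344), (0.03082956001162529, 0.030313527211546898), 2.578080892562866)
case ((0.7073121070861816, -0.13202422857284546), (0.18116240203380585, 0.15217944979667664), 2.4182262420654297) [[0.6140000224113464, -0.05999999865889549], [0.6200000047683716, -0.21199999749660492], [0.8009999990463257, -0.20399999618530273], [0.7950000166893005, -0.052000001072883606]]
bar px 302 [371 205] [417 223] 0.08096907020090327
bar ((0.5491234064102173, -0.13725435733795166), (0.10687891393899918, 0.04220689833164215), 79.50914001464844)
scene yellow ((0.6471622586250305, -0.1856686770915985), (0.03458426147699356, 0.029078327119350433), 1.938129186630249)
case ((0.7063002586364746, -0.13277766108512878), (0.1827947199344635, 0.1513948291540146), 2.535728693008423) [[0.6119999885559082, -0.061000000685453415], [0.6179999709129333, -0.21199999749660492], [0.8009999990463257, -0.20399999618530273], [0.7940000295639038, -0.05299999937415123]]
bar px 477 [354 236] [454 279] 0.0764835369764407
bar ((0.5731118321418762, -0.18568108975887299), (0.06848067790269852, 0.2060985565185547), 13.9932279586792)
```

```bash
cat >> h.py <<'E'
A=np.deg2rad(2.45); X=np.array([np.cos(A),np.sin(A)]); Y=np.array([-X[1],X[0]]); F0=np.array([.7070,-.1323])-.09*X
def bar(f,roi):
    W=cloud(f); k=np.zeros((400,640),bool); k[roi]=1
    h=cv2.cvtColor(f["color"],cv2.COLOR_RGB2HSV)
    m=k&(f["depth"]>0)&(abs(W[...,2]-.081)<.007)&(h[...,1]<60)&(h[...,2]>130)
    uv=np.argwhere(m)[:,::-1]; P=cast(f,uv,.081)[:,:2]-F0; P=np.c_[P@X,P@Y]; P=P[P[:,0]<-.045]
    d=np.histogram(P[:,0],np.arange(-.19,-.04,.004)); return P,d
def plan(o,xy,z,yawdeg):
    from scipy.spatial.transform import Rotation as Ro
    R=Ro.from_rotvec(o["orientation"]).as_matrix(); d=R.T@(np.r_[xy,z]-o["tcp_pos"])*100
    th=np.degrees(np.arctan2(R[1,0],R[0,0])); print("cm",d.round(2),"yaw",round(th-yawdeg,2),"now",np.r_[o["tcp_pos"]].round(4))
E
python3 - <<'E'
from h import *
from bench import status
for n in("top","scene"):
    f=dict(np.load(n+"0.npz")); P,d=bar(f,ROI[n])
    print(n,len(P)); [print(round(b,3),c) for c,b in zip(*d) if c]
    x=np.percentile(P[:,0],5); s=P[P[:,0]<x+.012]; print(s.min(0),s.max(0),s.mean(0),np.polyfit(s[:,1],s[:,0],1))
o=status.get_obs()
for d in(.06,.07,.08): xy=F0-d*X; print(xy); plan(o,xy,.2,92.45)
E
```

```text
top 307
-0.082 50
-0.078 77
-0.074 76
-0.07 22
-0.066 15
-0.062 17
-0.058 15
-0.054 18
-0.05 14
-0.046 3
[-0.08089671 -0.05182658] [-0.06809316  0.0509243 ] [-0.07493976  0.00075013] [-0.00395867 -0.07493679]
scene 355
-0.086 15
-0.082 80
-0.078 81
-0.074 71
-0.07 18
-0.066 18
-0.062 16
-0.058 18
-0.054 16
-0.05 18
-0.046 4
[-0.08277104 -0.05277276] [-0.06989776  0.05084001] [-0.07657947 -0.00195251] [-0.00237376 -0.07658411]
[ 0.55713711 -0.13871213]
cm [ 47.3  -34.89   5.59] yaw -71.89 now [ 0.2368 -0.6316  0.2554]
[ 0.54714625 -0.13913961]
cm [ 46.35 -35.2    5.59] yaw -71.89 now [ 0.2368 -0.6316  0.2554]
[ 0.5371554  -0.13956708]
cm [ 45.4  -35.51   5.59] yaw -71.89 now [ 0.2368 -0.6316  0.2554]
```

View pics/topc.png

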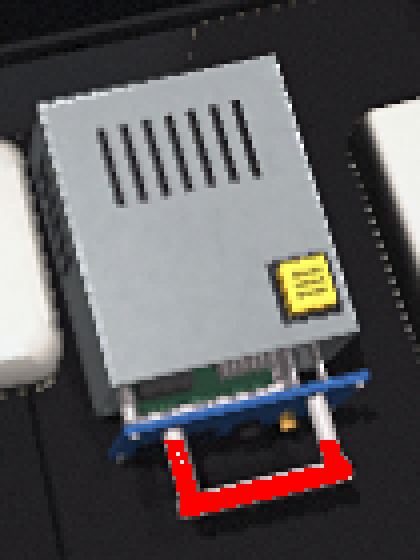

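The crop shows the mask on the blue unit's bar only. The bar is about 75.5 mm in front of the case, so the chassis is out by about 23.5 mm. I'll start the approach.

>>> send_rows(steps=[{"dx": 4.5,"dy": -3.5,"dz": 0,"yaw": -7,"gripper": 0.5},{"dx": 9,"dy": -7,"dz": 0,"yaw": -14,"gripper": 0.5},{"dx": 13.5,"dy": -10.5,"dz": 0,"yaw": -21,"gripper": 0.5},{"dx": 18,"dy": -14,"dz": 0,"yaw": -28,"gripper": 0.5},{"dx": 22.5,"dy": -17.5,"dz": 0,"yaw": -36,"gripper": 0.5}])

```text
clock: 0.72
tcp_pos: [0.3868, -0.3874, 0.2561]
orientation: [-2.763, -1.494, 0.0]
contact_force: [0.7, -0.2, -0.3]
grip_width: 0.0427
gripper_force: 0.0
```

```bash
python3 -c "
from h import *
from bench import status
plan(status.get_obs(),F0-.0755*X,.18,92.45)"
```

```text
cm [29.23 -0.62  7.61] yaw -35.64 now [ 0.3868 -0.3874  0.2561]
```

>>> send_rows(steps=[{"dx": 5.8,"dy": -0.1,"dz": 1,"yaw": -9,"gripper": 0.5},{"dx": 11.6,"dy": -0.2,"dz": 2,"yaw": -18,"gripper": 0.5},{"dx": 17.4,"dy": -0.4,"dz": 4,"yaw": -27,"gripper": 0.5},{"dx": 23.2,"dy": -0.5,"dz": 6,"yaw": -35.6,"gripper": 0.5},{"dx": 29.0,"dy": -0.6,"dz": 7.6,"yaw": -35.6,"gripper": 0.5}])

```text
clock: 1.35
tcp_pos: [0.5414, -0.1425, 0.1793]
orientation: [-2.178, -2.264, 0.001]
contact_force: [0.7, -0.9, 0.4]
grip_width: 0.0429
gripper_force: 0.0
```

>>> send_rows(steps=[{"gripper": 0.45},{"gripper": 0.45}])

```text
validation failed for argument at $.st...
```

```bash
python3 -c "
from h import *
from bench import status,imaging
plan(status.get_obs(),F0-.0755*X,.08,92.45)
f=imaging.grab_frame('scene');cv2.imwrite('pics/s1.png',f['color'][:,:,::-1])"
```

```text
cm [0.31 0.05 9.93] yaw -0.23 now [ 0.5414 -0.1425  0.1793]
```

View pics/s1.png

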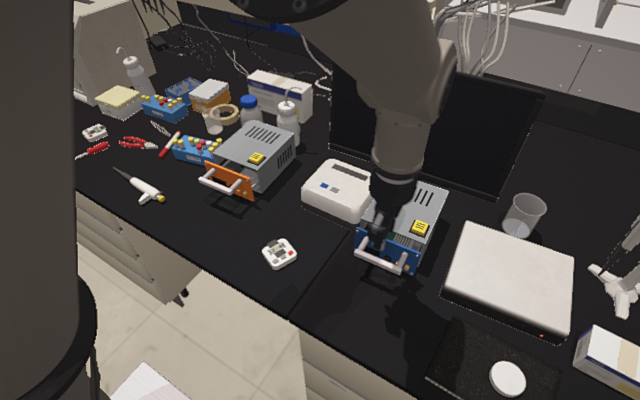

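The gripper hangs over the blue bar at about (385,235), as planned. Now I'll descend.

>>> send_rows(steps=[{"dx": 0.3,"dy": 0.05,"dz": 3,"yaw": -0.2,"gripper": 0.42},{"dx": 0.3,"dy": 0.05,"dz": 6,"yaw": -0.2,"gripper": 0.42},{"dx": 0.3,"dy": 0.05,"dz": 8,"yaw": -0.2,"gripper": 0.42},{"dx": 0.3,"dy": 0.05,"dz": 9.9,"yaw": -0.2,"gripper": 0.42},{"dx": 0.3,"dy": 0.05,"dz": 9.9,"yaw": -0.2,"gripper": 0.42}])

```text
clock: 2.02
tcp_pos: [0.5403, -0.1409, 0.0799]
orientation: [-2.174, -2.265, 0.003]
contact_force: [-0.0, 0.5, 1.0]
grip_width: 0.0359
gripper_force: 0.0
```

>>> send_rows(steps=[{"dx": 0,"dy": 0,"dz": 0,"yaw": 0,"gripper": 0},{"dx": 0,"dy": 0,"dz": 0,"yaw": 0,"gripper": 0},{"dx": 0,"dy": 0,"dz": 0,"yaw": 0,"gripper": 0},{"dx": 0,"dy": 0,"dz": 0,"yaw": 0,"gripper": 0}], force=50)

```text
clock: 2.52
tcp_pos: [0.5423, -0.141, 0.0823]
orientation: [2.174, 2.265, 0.002]
contact_force: [0.1, 0.2, 6.5]
grip_width: 0.0109
gripper_force: 50.7
```

```bash
python3 -c "
from h import *
from bench import status
plan(status.get_obs(),F0-.166*X,.08,92.45)"
```

```text
cm [ 0.15 -9.11  0.21] yaw -0.09 now [ 0.5423 -0.141   0.0823]
```

>>> send_rows(steps=[{"dx": 0,"dy": -1.5,"dz": -0.2,"yaw": 0,"gripper": 0},{"dx": 0,"dy": -3,"dz": -0.2,"yaw": 0,"gripper": 0},{"dx": 0,"dy": -4.5,"dz": -0.2,"yaw": 0,"gripper": 0},{"dx": 0,"dy": -5.5,"dz": -0.2,"yaw": 0,"gripper": 0},{"dx": 0,"dy": -6,"dz": -0.2,"yaw": 0,"gripper": 0}])

```text
clock: 3.15
tcp_pos: [0.4799, -0.1437, 0.0825]
orientation: [-2.175, -2.265, 0.002]
contact_force: [4.0, -3.0, -25.8]
grip_width: 0.0108
gripper_force: 49.4
```

>>> send_rows(steps=[{"dx": 0,"dy": -0.8,"dz": 0,"yaw": 0,"gripper": 0},{"dx": 0,"dy": -1.6,"dz": 0,"yaw": 0,"gripper": 0},{"dx": 0,"dy": -2.4,"dz": 0,"yaw": 0,"gripper": 0},{"dx": 0,"dy": -3,"dz": 0,"yaw": 0,"gripper": 0},{"dx": 0,"dy": -3,"dz": 0,"yaw": 0,"gripper": 0}])

```text
clock: 3.78
tcp_pos: [0.4522, -0.1449, 0.0825]
orientation: [2.175, 2.266, 0.003]
contact_force: [8.1, -4.2, -32.7]
grip_width: 0.0109
gripper_force: 51.6
```

```bash
python3 -c "
from h import *
from bench import status
o=status.get_obs();plan(o,F0-.166*X,.08,92.45);print(o['contact_force'])"
```

```text
cm [ 0.17 -0.09  0.25] yaw -0.1 now [ 0.4522 -0.1449  0.0825]
[  8.10734457  -4.22151834 -32.70638189]
```

>>> send_rows(steps=[{"dx": 0,"dy": -0.1,"dz": 0.15,"yaw": 0,"gripper": 0},{"dx": 0,"dy": -0.2,"dz": 0.15,"yaw": 0,"gripper": 0},{"dx": 0,"dy": -0.2,"dz": 0.15,"yaw": 0,"gripper": 0}])

```text
clock: 4.15
tcp_pos: [0.4522, -0.1449, 0.0824]
orientation: [2.172, 2.264, 0.005]
contact_force: [7.3, -3.5, -20.3]
grip_width: 0.0111
gripper_force: 53.4
```

>>> send_rows(steps=[{"dx": 0,"dy": -0.2,"dz": 0.1,"yaw": 0,"gripper": 0},{"dx": 0,"dy": -0.4,"dz": 0.1,"yaw": 0,"gripper": 0},{"dx": 0,"dy": -0.4,"dz": 0.1,"yaw": 0,"gripper": 0}])

```text
clock: 4.53
tcp_pos: [0.452, -0.1449, 0.0824]
orientation: [2.168, 2.261, 0.014]
contact_force: [14.9, -2.3, -23.9]
grip_width: 0.0107
gripper_force: 52.8
```

The bar doesn't move at 15 N, so it's at the end stop. I'll ease off and check that the lock holds.

>>> send_rows(steps=[{"dx": 0,"dy": 0.4,"dz": 0,"yaw": 0,"gripper": 0},{"dx": 0,"dy": 0.8,"dz": 0.1,"yaw": 0,"gripper": 0},{"dx": 0,"dy": 0.9,"dz": 0.1,"yaw": 0,"gripper": 0}])

```text
clock: 4.9
tcp_pos: [0.4567, -0.1447, 0.0822]
orientation: [2.173, 2.264, 0.002]
contact_force: [-3.6, -0.8, 16.1]
grip_width: 0.011
gripper_force: 58.4
```

>>> send_rows(steps=[{"dx": 0,"dy": 0,"dz": 0,"yaw": 0,"gripper": 0.4},{"dx": 0,"dy": 0,"dz": 0,"yaw": 0,"gripper": 0.4},{"dx": 0,"dy": 0,"dz": 0,"yaw": 0,"gripper": 0.4}])

```text
clock: 5.28
tcp_pos: [0.4546, -0.1442, 0.08]
orientation: [-2.175, -2.267, -0.0]
contact_force: [0.8, -0.6, 0.4]
grip_width: 0.0341
gripper_force: 0.0
```

```bash
python3 -c "
from h import *
from bench import status,imaging
o=status.get_obs();plan(o,F0-.162*X,.08,92.45);print(o['contact_force'])
for n,r in(('top',np.s_[95:300,330:435]),('scene',np.s_[165:330,320:455])):
    f=imaging.grab_frame(n);P,d=bar(f,r);print(n,[(round(b,3),c) for c,b in zip(*d) if c])
    cv2.imwrite(f'pics/{n}2.png',cv2.resize(f['color'][r][:,:,::-1],None,fx=3,fy=3))"
```

```text
cm [ 0.11  0.07 -0.  ] yaw -0.08 now [ 0.4546 -0.1442  0.08  ]
[ 0.83702952 -0.64853102  0.36937579]
top [(np.float64(-0.17), np.int64(1)), (np.float64(-0.166), np.int64(30)), (np.float64(-0.162), np.int64(32)), (np.float64(-0.158), np.int64(26)), (np.float64(-0.154), np.int64(9)), (np.float64(-0.15), np.int64(7)), (np.float64(-0.146), np.int64(8)), (np.float64(-0.142), np.int64(9)), (np.float64(-0.138), np.int64(7)), (np.float64(-0.134), np.int64(9)), (np.float64(-0.13), np.int64(7)), (np.float64(-0.126), np.int64(9)), (np.float64(-0.122), np.int64(8)), (np.float64(-0.118), np.int64(6))]
scene [(np.float64(-0.17), np.int64(35)), (np.float64(-0.166), np.int64(62)), (np.float64(-0.162), np.int64(57)), (np.float64(-0.158), np.int64(23)), (np.float64(-0.154), np.int64(14)), (np.float64(-0.15), np.int64(13)), (np.float64(-0.146), np.int64(15)), (np.float64(-0.142), np.int64(19)), (np.float64(-0.138), np.int64(16)), (np.float64(-0.134), np.int64(11)), (np.float64(-0.13), np.int64(11)), (np.float64(-0.126), np.int64(10)), (np.float64(-0.122), np.int64(10)), (np.float64(-0.118), np.int64(5)), (np.float64(-0.114), np.int64(2))]
```

View pics/scene2.png

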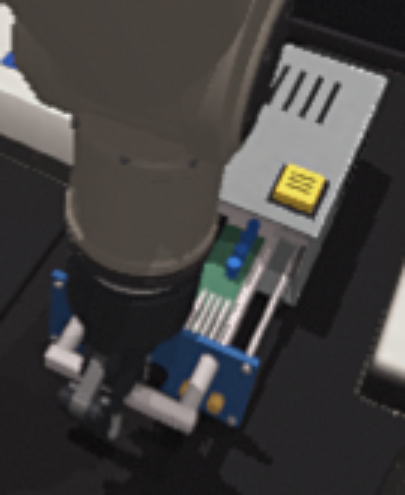

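The lock held after I let go: the bar is about 162 mm in front of the case (out about 0.110) and there's no load. In the picture the chassis is out and the button is clear at crop (300,187). I'll lift and go to the button.

>>> send_rows(steps=[{"dx": 0,"dy": 0,"dz": -3,"yaw": 0,"gripper": 0.4},{"dx": 0,"dy": 0,"dz": -7.5,"yaw": 0,"gripper": 0.3},{"dx": -1.5,"dy": 5,"dz": -7.5,"yaw": 0,"gripper": 0},{"dx": -3,"dy": 10,"dz": -7.5,"yaw": 0,"gripper": 0},{"dx": -4.5,"dy": 15,"dz": -7.5,"yaw": 0,"gripper": 0}])

```text
clock: 6.0
tcp_pos: [0.6076, -0.1838, 0.1549]
orientation: [2.176, 2.266, -0.0]
contact_force: [0.6, -0.2, 0.7]
grip_width: -0.0002
gripper_force: 0.0
```

```bash
python3 -c "
from h import *
from bench import status,imaging
o=status.get_obs();plan(o,F0+.032*X-.05*Y,.136,92.45)
f=imaging.grab_frame('scene');r=cv2.minAreaRect(cast(f,yellow(f,ROI['scene']),.106)[:,:2].astype(np.float32));print(r,F0+.032*X-.05*Y)"
```

```text
cm [-0.27  4.35  1.89] yaw -0.11 now [ 0.6076 -0.1838  0.1549]
((0.6487180590629578, -0.19352297484874725), (0.03331201896071434, 0.013321569189429283), 4.277060508728027) [ 0.65119039 -0.18473365]
```

>>> send_rows(steps=[{"dx": -0.2,"dy": 4.35,"dz": 0.5,"yaw": 0,"gripper": 0},{"dx": -0.2,"dy": 4.35,"dz": 1.8,"yaw": 0,"gripper": 0},{"dx": -0.2,"dy": 4.35,"dz": 1.8,"yaw": 0,"gripper": 0}])

```text
clock: 6.42
tcp_pos: [0.648, -0.1831, 0.1348]
orientation: [-2.172, -2.265, 0.004]
contact_force: [0.0, -0.5, 1.3]
grip_width: 0.0003
gripper_force: 0.0
```

>>> send_rows(steps=[{"dx": 0,"dy": 0,"dz": 0.5,"yaw": 0,"gripper": 0},{"dx": 0,"dy": 0,"dz": 0.9,"yaw": 0,"gripper": 0},{"dx": 0,"dy": 0,"dz": 1.1,"yaw": 0,"gripper": 0},{"dx": 0,"dy": 0,"dz": 1.1,"yaw": 0,"gripper": 0}])

```text
clock: 6.92
tcp_pos: [0.6496, -0.1837, 0.1258]
orientation: [2.175, 2.266, -0.0]
contact_force: [-1.2, 0.0, 2.3]
grip_width: 0.0003
gripper_force: 0.6
```

>>> send_rows(steps=[{"dx": 0,"dy": 0.1,"dz": 0.2,"yaw": 0,"gripper": 0},{"dx": 0,"dy": 0.1,"dz": 0.4,"yaw": 0,"gripper": 0},{"dx": 0,"dy": 0.1,"dz": 0.45,"yaw": 0,"gripper": 0},{"dx": 0,"dy": 0.1,"dz": 0.45,"yaw": 0,"gripper": 0}])

```text
clock: 7.42
tcp_pos: [0.6509, -0.1835, 0.1214]
orientation: [2.175, 2.266, 0.0]
contact_force: [-1.6, -0.1, 2.8]
grip_width: 0.0002
gripper_force: 1.9
```

```bash
cat > look.py <<'E'
from h import *
from bench import status,imaging
o=status.get_obs();print(o['tcp_pos'],o['contact_force'])
for n,r in(('top',np.s_[195:300,330:435]),('scene',np.s_[225:330,320:455])):
    P,d=bar(imaging.grab_frame(n),r);print(n,[(round(float(b),3),int(c)) for c,b in zip(*d) if c])
E
python3 look.py
```

```text
[ 0.6509371  -0.18352188  0.12142336] [-1.57382534 -0.14984126  2.75172467]
top [(-0.142, 33), (-0.138, 81), (-0.134, 81), (-0.13, 45), (-0.126, 17), (-0.122, 17), (-0.118, 18), (-0.114, 15), (-0.11, 18), (-0.106, 16), (-0.102, 17), (-0.098, 17), (-0.094, 15), (-0.09, 4)]
scene [(-0.146, 6), (-0.142, 95), (-0.138, 92), (-0.134, 81), (-0.13, 20), (-0.126, 17), (-0.122, 18), (-0.118, 18), (-0.114, 18), (-0.11, 18), (-0.106, 16), (-0.102, 17), (-0.098, 16), (-0.094, 14), (-0.086, 1)]
```

The catch is released and the chassis kicked back (bar about 135 mm in front of the case). Now I'll lift, go around to the front, and push it home.

>>> send_rows(steps=[{"dx": 0,"dy": 0,"dz": -4,"yaw": 0,"gripper": 0},{"dx": 1.2,"dy": -5,"dz": -4,"yaw": 0,"gripper": 0},{"dx": 2.5,"dy": -10,"dz": -4,"yaw": 0,"gripper": 0},{"dx": 3.7,"dy": -15,"dz": -4,"yaw": 0,"gripper": 0},{"dx": 4.9,"dy": -20.7,"dz": -4,"yaw": 0,"gripper": 0}])

```text
clock: 8.15
tcp_pos: [0.4409, -0.1422, 0.1611]
orientation: [2.174, 2.267, 0.002]
contact_force: [-0.2, -1.9, 0.3]
grip_width: -0.0
gripper_force: 0.0
```

```bash
python3 -c "
from h import *
from bench import status
o=status.get_obs();plan(o,F0-.175*X,.08,92.45)"; python3 look.py
```

```text
cm [-0.15  0.12  8.11] yaw -0.06 now [ 0.4409 -0.1422  0.1611]
[ 0.44086833 -0.14222919  0.16114141] [-0.15807326 -1.891835    0.32883453]
top [(-0.142, 20), (-0.138, 50), (-0.134, 54), (-0.13, 28), (-0.126, 9), (-0.122, 8), (-0.118, 9), (-0.114, 7), (-0.11, 9), (-0.106, 11), (-0.102, 16), (-0.098, 17), (-0.094, 15), (-0.09, 4)]
scene [(-0.146, 5), (-0.142, 57), (-0.138, 56), (-0.134, 50), (-0.13, 11), (-0.126, 10), (-0.122, 11), (-0.118, 10), (-0.114, 10), (-0.11, 11), (-0.106, 9), (-0.102, 10), (-0.098, 10), (-0.094, 9)]
```

>>> send_rows(steps=[{"dx": -0.15,"dy": 0,"dz": 4,"yaw": 0,"gripper": 0},{"dx": -0.15,"dy": 0,"dz": 8,"yaw": 0,"gripper": 0},{"dx": -0.15,"dy": 0.7,"dz": 8.1,"yaw": 0,"gripper": 0},{"dx": -0.15,"dy": 1.5,"dz": 8.1,"yaw": 0,"gripper": 0},{"dx": -0.15,"dy": 2.2,"dz": 8.1,"yaw": 0,"gripper": 0}])

```text
clock: 8.88
tcp_pos: [0.4657, -0.1436, 0.0817]
orientation: [2.174, 2.265, 0.002]
contact_force: [-1.5, 1.0, 0.7]
grip_width: -0.0002
gripper_force: 1.0
```

>>> send_rows(steps=[{"dx": 0,"dy": 1.2,"dz": 0,"yaw": 0,"gripper": 0},{"dx": 0,"dy": 2.4,"dz": 0,"yaw": 0,"gripper": 0},{"dx": 0,"dy": 3.6,"dz": 0,"yaw": 0,"gripper": 0},{"dx": 0,"dy": 4.8,"dz": 0,"yaw": 0,"gripper": 0},{"dx": 0,"dy": 6,"dz": 0,"yaw": 0,"gripper": 0}])

```text
clock: 9.5
tcp_pos: [0.5248, -0.1411, 0.0803]
orientation: [-2.175, -2.267, 0.0]
contact_force: [-1.9, -0.2, 2.7]
grip_width: -0.0001
gripper_force: 1.1
```

```bash
python3 look.py
```

```text
[ 0.52477517 -0.14108746  0.08028663] [-1.9237422  -0.22261656  2.69960413]
top [(-0.082, 10), (-0.078, 29), (-0.074, 31), (-0.07, 18), (-0.066, 9), (-0.062, 8), (-0.058, 7), (-0.054, 9), (-0.05, 7), (-0.046, 2)]
scene [(-0.078, 35), (-0.074, 47), (-0.07, 45), (-0.066, 20), (-0.062, 15), (-0.058, 15), (-0.054, 14), (-0.05, 13), (-0.046, 2)]
```

>>> send_rows(steps=[{"dx": 0,"dy": 0.7,"dz": 0,"yaw": 0,"gripper": 0},{"dx": 0,"dy": 1.3,"dz": 0,"yaw": 0,"gripper": 0},{"dx": 0,"dy": 1.7,"dz": 0,"yaw": 0,"gripper": 0},{"dx": 0,"dy": 2.0,"dz": 0,"yaw": 0,"gripper": 0},{"dx": 0,"dy": 2.0,"dz": 0,"yaw": 0,"gripper": 0}])

```text
clock: 10.22
tcp_pos: [0.5444, -0.1402, 0.0804]
orientation: [2.175, 2.266, 0.001]
contact_force: [-0.5, 0.1, 0.1]
grip_width: 0.0001
gripper_force: 0.1
```

>>> send_rows(steps=[{"dx": 0,"dy": 0.15,"dz": 0,"yaw": 0,"gripper": 0},{"dx": 0,"dy": 0.3,"dz": 0,"yaw": 0,"gripper": 0},{"dx": 0,"dy": 0.3,"dz": 0,"yaw": 0,"gripper": 0}])

```text
clock: 10.6
tcp_pos: [0.5464, -0.1402, 0.0803]
orientation: [-2.175, -2.266, 0.001]
contact_force: [-3.2, 1.2, 2.5]
grip_width: -0.0001
gripper_force: 2.0
```

>>> send_rows(steps=[{"dx": 0,"dy": 0.15,"dz": 0,"yaw": 0,"gripper": 0},{"dx": 0,"dy": 0.3,"dz": 0,"yaw": 0,"gripper": 0},{"dx": 0,"dy": 0.3,"dz": 0,"yaw": 0,"gripper": 0}])

```text
clock: 10.98
tcp_pos: [0.5466, -0.1403, 0.0798]
orientation: [-2.173, -2.263, 0.008]
contact_force: [-12.2, 0.8, 8.0]
grip_width: 0.0002
gripper_force: 6.0
```

```bash
python3 look.py
```

```text
[ 0.54660625 -0.14029275  0.07980913] [-12.15747211   0.81442011   8.0105814 ]
top [(-0.058, 25), (-0.054, 30), (-0.05, 27), (-0.046, 2)]
scene [(-0.062, 8), (-0.058, 42), (-0.054, 42), (-0.05, 32), (-0.046, 4)]
```

It's stopped at 12 N with the bar about 52 mm in front of the case, so the chassis is home. I'll back off, lift clear and check.

>>> send_rows(steps=[{"dx": 0,"dy": -1.5,"dz": 0,"yaw": 0,"gripper": 0},{"dx": 0,"dy": -4,"dz": 0,"yaw": 0,"gripper": 0},{"dx": 0,"dy": -6,"dz": -4,"yaw": 0,"gripper": 0},{"dx": -3,"dy": -7,"dz": -9,"yaw": 0,"gripper": 0},{"dx": -8,"dy": -7,"dz": -12,"yaw": 0,"gripper": 0}])

```text
clock: 11.7
tcp_pos: [0.484, -0.2224, 0.2031]
orientation: [2.168, 2.268, 0.003]
contact_force: [1.8, -0.0, -0.1]
grip_width: -0.0
gripper_force: 0.0
```

>>> send_rows(steps=[{"dx": -5,"dy": 0,"dz": 0,"yaw": 0,"gripper": 0},{"dx": -10,"dy": 0,"dz": 0,"yaw": 0,"gripper": 0},{"dx": -15,"dy": 0,"dz": 0,"yaw": 0,"gripper": 0},{"dx": -15,"dy": 0,"dz": 0,"yaw": 0,"gripper": 0}])

```text
clock: 12.2
tcp_pos: [0.4881, -0.3781, 0.2001]
orientation: [2.182, 2.257, -0.002]
contact_force: [0.4, 0.5, -0.1]
grip_width: 0.0001
gripper_force: 0.0
```

```bash
python3 look.py; python3 -c "
import cv2
from bench import imaging
f=imaging.grab_frame('top');cv2.imwrite('pics/t9.png',f['color'][:,:,::-1])"
```

```text
[ 0.48811316 -0.37812812  0.20012414] [ 0.36809904  0.52367249 -0.14884195]
top [(-0.058, 70), (-0.054, 75), (-0.05, 69), (-0.046, 4)]
scene [(-0.062, 33), (-0.058, 78), (-0.054, 77), (-0.05, 58), (-0.046, 4)]
```

View pics/t9.png

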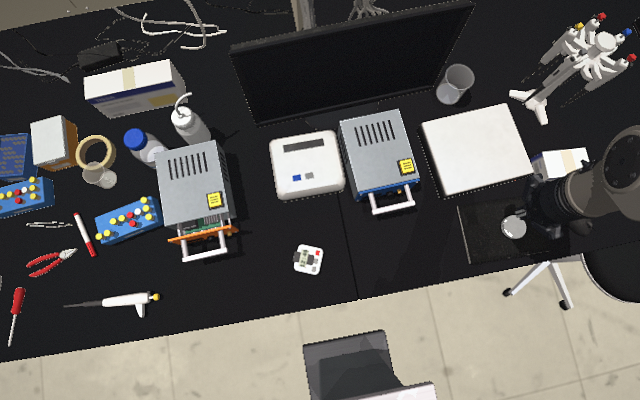

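The blue panel sits against its case at about (388,190). The orange unit at about (200,237) looks unchanged, and the arm is clear.

```bash
python3 -c "
from bench import workorder
print(workorder.hand_in())"
```

```text
the job is handed in; nothing more can be done
None
```

The blue chassis was pulled out until it locked, freed with the yellow release button and pushed fully home; the orange instrument was not touched, and the job was handed in at about 12 s of the 51 s allowed.

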